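# Load the leak-test rack in logged order

## Task

Move the four fittings from the grey kitting rack to the leak-test rack, one standing upright in each black nest. Keep them in the order of the record card: the fitting nearest the white paper card on the kitting rack goes into the nest beside the air inlet (the end with the round gauge), and the others follow on from there in the same sequence. Set each one down gently, and do not drop or tip over any of them.

Things in the scene. Friction and masses are not known exactly. Their poses are not given: they have to be found in the camera images.
- fitting_barb: Brass hose-barb fitting, 74 mm high. Stands on a round foot 34 wide, 6 high; origin: centre of the foot's underside, z up. Hexagon 27 across flats at heights 6 to 24, then a straight barbed tail 19 in diameter at 24 to 74: grip the tail, any yaw, TCP about 56 above the origin. About 0.14 kg.
- fitting_solenoid: Solenoid valve, 66 mm high: brass stem under a black square coil 32 x 32, at heights 26 to 60, a small steel nut on top, a connector stub reaching 33 from the axis on its +x side. Stands on a round foot 34 wide, 6 high; origin: centre of the foot's underside, z up. Grip the coil across y (32 wide), TCP about 46 above the origin. About 0.20 kg.
- fitting_check: Brass check valve, 70 mm high. Stands on a round foot 34 wide, 6 high; origin: centre of the foot's underside, z up. Thick hexagon (37 over corners) at heights 6 to 36, then a round threaded collar 25 in diameter at 36 to 70: grip the collar, any yaw, TCP about 59 above the origin so that the fingertips clear the hexagon. About 0.22 kg.
- fitting_elbow: Brass elbow, 55 mm high: upright tube 22 in diameter turning into a level spout along +x, its axis 44 high, with a hexagon nut (29 wide) 24 to 35 out from the upright's axis. Stands on a round foot 34 wide, 6 high; origin: centre of the foot's underside, z up. Grip across y (22 wide) on the upright's axis, TCP about 46 above the origin. About 0.15 kg.
- kit_nest_barb: White plastic nest block 66 x 66 x 14 mm, fixed, one of a row of four at 70 mm pitch on the grey kitting rack; the hose-barb fitting stands in it at the start. Origin: centre of its underside, 14 above the bench; round pocket 50 wide, 8 deep, floor 6 above the origin. The row runs along its y axis; the record card lies beyond one end of the row.
- kit_nest_solenoid: White plastic nest block 66 x 66 x 14 mm, fixed, one of a row of four at 70 mm pitch on the grey kitting rack; the solenoid valve stands in it at the start. Origin: centre of its underside, 14 above the bench; round pocket 50 wide, 8 deep, floor 6 above the origin. The row runs along its y axis; the record card lies beyond one end of the row.
- kit_nest_check: White plastic nest block 66 x 66 x 14 mm, fixed, one of a row of four at 70 mm pitch on the grey kitting rack; the check valve stands in it at the start. Origin: centre of its underside, 14 above the bench; round pocket 50 wide, 8 deep, floor 6 above the origin. The row runs along its y axis; the record card lies beyond one end of the row.
- kit_nest_elbow: White plastic nest block 66 x 66 x 14 mm, fixed, one of a row of four at 70 mm pitch on the grey kitting rack; the elbow stands in it at the start. Origin: centre of its underside, 14 above the bench; round pocket 50 wide, 8 deep, floor 6 above the origin. The row runs along its y axis; the record card lies beyond one end of the row.
- test_rack: Leak-test rack, fixed: aluminium rail 80 x 400 x 14 mm. Origin: centre of its underside, on the bench. Four black nests in a row at x = 0, y = +105, +35, -35, -105 mm: round pockets 50 wide, 8 deep, floor 20 and rim 28 above the origin; any fitting fits any nest. At y = +172 the air inlet: a block with a round white-faced gauge (36 wide, top 64 high); at y = -172 a plain block with a hexagon plug.
- record_card: White ruled paper card, 70 x 56 mm, held by a steel clip flat on the grey board of the kitting rack, beyond one end of its row of nests: at either end, the other having an empty clip. It marks the first nest, whose centre is 71 mm away (the others 141, 211, 281). Fixed. Origin: centre of the card's underside, 14 above the bench.
There are look-alikes about, which are no part of the job. What is shaped like the fitting_solenoid but blue, orange or pink is not meant.

How it is judged:
By the outcome, as a careful person would: the job done as asked, in the order asked, and still so for the second after the job is handed in, with the robot touching nothing.
It also fails if it takes over 106 s, if anything falls off the work surface, if the arm or the gripper's body presses on something with over 40 N, if the wrist force passes 120 N, or if a joint passes its speed limit or range.

## Robot

A 6-joint arm with a two-finger parallel gripper is mounted at the origin on the work surface. World frame = base frame: x ahead of the robot, y to its left, z up, the work surface at z = 0. Lengths are in mm, angles in degrees, forces in N, time in s.
With the tool pointing down it reaches from about 300 to 850 mm from the base axis. Payload 4.2 kg.
Tool frame: the origin (TCP) lies between the finger pads, 19 mm behind the fingertips; this is the grasp point; z points along the fingers, y is the line along which they close (so a half turn about z gives the same grasp; the last joint's range is limited). The gripper opens to 91 mm and grips with 3 to 60 N. Pads are 32 mm wide; open, the fingers measure 118 mm over their backs; the gripper's body (76 mm by 178 mm) begins 60 mm behind the grasp point.
Start: joints at [70.015, 18.312, 89.639, -0, 72.044, -1.146], TCP at [185.674, 544.212, 232.776] pointing down, gripper open.
Joint ranges: [-177.97, 177.97], [-48.28, 115.42], [12.27, 149.76], [-77.06, 257.06], [2.81, 150.46], [-146.56, 146.56]. Speed limits (degrees/s): [147.25, 147.25, 180, 180, 180, 180].

## Interface

Orientations are given as [roll, pitch, yaw] about the fixed x, y, z axes, in that order (R = Rz(yaw) Ry(pitch) Rx(roll)).
In Python, from workcell import env gives the robot as it stands.
- The arm moves only by the tool move_arm, never from a script. Its argument "plan" is a list of rows, each a list of 3 entries, a list of its own where there are three numbers: the shift along the world's x, y, z in cm, then the turn about the world's z in degrees, then the closure, from 0 (fully open) to 1 (shut). In form: [[[x, y, z], turn, claw], ...]. A call has 1 to 5 rows; each row shifts and turns the commanded pose from where the row before left it; what a row does not reach is not made up. A row lasts 1/10 s, in which the tool goes at most 50 mm and 8.59 degrees, less where a joint would pass 70% of its speed; a pose out of reach is approached as far as the arm can. A call is refused whole if a number of a shift passes 5 or a number of a turn 8.59, either way. A call with a gripper value outside its range is refused whole. The fingers move at their own pace and stop on an object; "squeeze" is the grip in N (left out, the last holds). Time passes only in rows, so rows that do not move let the fingers close. It gives the time, the measured TCP pose, the force, the opening and the grip force at its end, in the units of the state.
- env.state(): the state, without advancing time (a new reading comes with each control period).
- env.grab_frame(name): name is "scene" or "top"; returns a dict with "frame" (480x640x3 uint8, red, green, blue), "z_map" (480x640 float32, mm along the optical axis (not along the pixel's ray), 0 where there is no reading), "fovy" (degrees; the focal length in pixels is half the picture's height over the tangent of half this angle, whatever the lens; pixels are square), "cx", "cy" (the principal point, pixels), "position" and "orientation" of the camera in the world. Camera axes: x right, y down, z forward; pixel columns grow to the right and rows downward; lengths in mm; the calibration is good to about 2 mm. A picture is of the moment at which its call begins.
- env.job_done(): hands the job in; it is judged then, once.
Trained networks look in a picture, given as the dict that the camera call returned (one of the last four; its "shot" number tells which), for a name from the list of things; names that differ only in an ending like _2 or _b are one class to them, and where a whole thing is asked for, a point or a joint stands for the part that bears it (a point fixed in the world has none). Each returns a list of dicts, best first, with "score" (0 to 1); they miss things now and then, are a little off and sometimes report something else, mostly with a low value. They report only what shows in the picture. A call takes as long as a camera call. They do not tell look-alikes from the thing itself.
- env.search_frame(picture, label): "point" ([column, row] in pixels, amid what is visible of it).
- env.landmark_of(picture, label): "point" ([column, row] in pixels: a listed point, or the origin of a listed thing).
The state is a dict: "time_s": time; "qpos": joint angles; "qvel": joint speeds; "effort": joint torques, N m; "ee_pos": TCP position; "ee_rot": TCP orientation; "force": force on the tool from outside, world axes, zero at the start; "torque": the same for the moment, N m; "gripper_width": finger opening in mm; "gripper_force": force on a finger pad.
Only numpy, scipy, OpenCV 4.12 (cv2) and the standard library are available. Lean on these libraries where they do the work, as an engineer would, in place of code of your own. Each camera call takes 0.05 s, during which the arm holds its last target. There are 200 camera calls.

## Working session

There is one attempt and no reset: what is moved stays moved. The work goes in short steps, Python scripts to look and compute and a tool call to move; the robot and the scene stay as the last step left them, time stands still between calls to the robot, and variables do not carry over. Pictures are saved under pics/ and viewed, at most 14 in all, crops included, and the job is handed in when it is done.

Besides the shell and the picture viewer there is one more tool, called after ">>>" as name([rows], argument=value, ...), one row to a line, values as JSON. move_arm: Moves the arm, as the interface text tells. Its arguments: {"type":"object","properties":{"plan":{"type":"array","items":{"type":"array"}},"squeeze":{"type":"number"}},"required":["plan"]}

```bash
mkdir -p pics
cat > h.py <<'E'
import numpy as np, cv2
from workcell import env
from scipy.spatial.transform import Rotation as R
def K(p):
    return 240/np.tan(np.radians(p["fovy"]/2))
def rot(p):
    o=np.array(p["orientation"])
    return o if o.shape==(3,3) else R.from_euler('xyz',o,degrees=True).as_matrix()
def onz(p,pt,z):
    f=K(p); d=rot(p)@np.array([(pt[0]-p["cx"])/f,(pt[1]-p["cy"])/f,1]); c=np.array(p["position"])
    return (c+d*(z-c[2])/d[2])
def cloud(p):
    f=K(p); v,u=np.mgrid[:480,:640]; z=p["z_map"]
    c=np.stack([(u-p["cx"])/f*z,(v-p["cy"])/f*z,z],-1)
    return c@rot(p).T+np.array(p["position"])
def save(p,n): cv2.imwrite("pics/"+n,p["frame"][:,:,::-1])
E
python3 - <<'E'
from h import *
for n in ["scene","top"]:
    p=env.grab_frame(n); save(p,n+"0.png"); print(n,p["position"],p["orientation"],p["fovy"],p["cx"],p["cy"])
    for l in ["fitting_barb","fitting_solenoid","fitting_check","fitting_elbow","kit_nest_barb","kit_nest_solenoid","kit_nest_check","kit_nest_elbow","test_rack","record_card"]:
        z={"f":20,"k":14,"t":0,"r":14}[l[0]]
        for r in env.landmark_of(p,l)[:3]: print(l,round(r["score"],2),np.round(r["point"]),np.round(onz(p,r["point"],z)[:2],1))
print(env.state())
E
```

```text
scene [695.15620577 260.78324011 601.53709359] [-144.70057448    0.82390632  143.85118735] 55.535569792300805 320.4894966086015 237.49745438295793
fitting_barb 0.74 [378. 300.] [457.6  59.5]
fitting_solenoid 0.97 [311. 242.] [476.2 -77.9]
fitting_solenoid 0.82 [220. 246.] [ 592.5 -157.3]
fitting_solenoid 0.66 [355. 173.] [ 330.3 -150.5]
fitting_check 0.9 [284. 213.] [ 478.  -150.7]
fitting_elbow 0.6 [346. 270.] [462.7  -6.2]
kit_nest_barb 0.81 [380. 301.] [454.   60.2]
kit_nest_solenoid 0.92 [314. 244.] [472.5 -76. ]
kit_nest_solenoid 0.59 [378. 300.] [455.3  57.7]
kit_nest_check 0.78 [288. 217.] [ 475.3 -145.6]
kit_nest_elbow 0.61 [344. 271.] [465.   -9.8]
kit_nest_elbow 0.22 [284. 213.] [ 475.8 -155.5]
test_rack 0.73 [293. 409.] [637.5 107.1]
test_rack 0.5 [285. 216.] [ 472.7 -160.4]
record_card 0.59 [260. 193.] [ 484.  -215.5]
top [368.38803448 -57.04731889 938.69389175] [-173.28407079    1.67392117  -89.9235114 ] 51.603800218433555 319.1844881485582 237.15028665199162
fitting_barb 0.58 [270. 249.] [454.   62.2]
fitting_solenoid 0.88 [346. 241.] [469.3 -80.9]
fitting_solenoid 0.74
[... 501 characters left out ...]
 [346. 240.] [472. -81.]
{'time_s': 1.1, 'qpos': array([ 7.00151646e+01,  1.83131367e+01,  8.96395417e+01,  1.07946507e-03,
        7.20423951e+01, -1.14384638e+00]), 'qvel': array([-0.00864246, -0.04807958,  0.02037436,  0.08334003,  0.02143599,
       -0.0507434 ]), 'effort': array([-1.26358893e-03, -4.12358522e+01, -2.32231790e+01,  7.26606580e-02,
        3.74966988e-02,  1.93841879e-05]), 'ee_pos': array([185.67367606, 544.21947624, 232.75984013]), 'ee_rot': array([ 1.79995054e+02, -9.28358232e-04,  1.61158678e+02]), 'force': array([-0.38510872,  0.74711309, -0.00412176]), 'torque': array([-0.02221087,  0.00699455,  0.02027775]), 'gripper_force': 0.0, 'gripper_width': 91.35700057645646}
```

View pics/scene0.png

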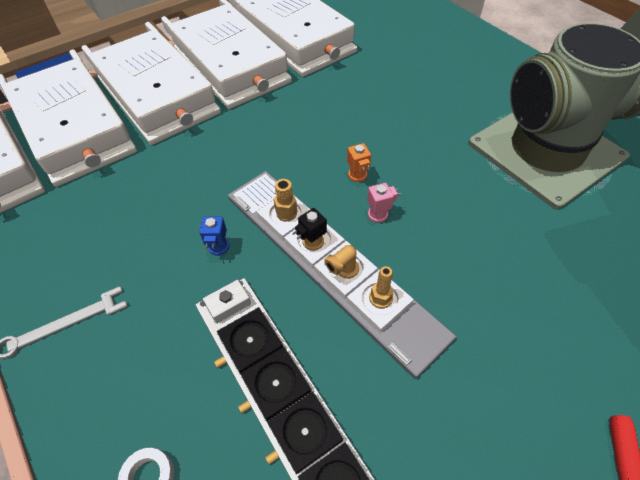

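View pics/top0.png

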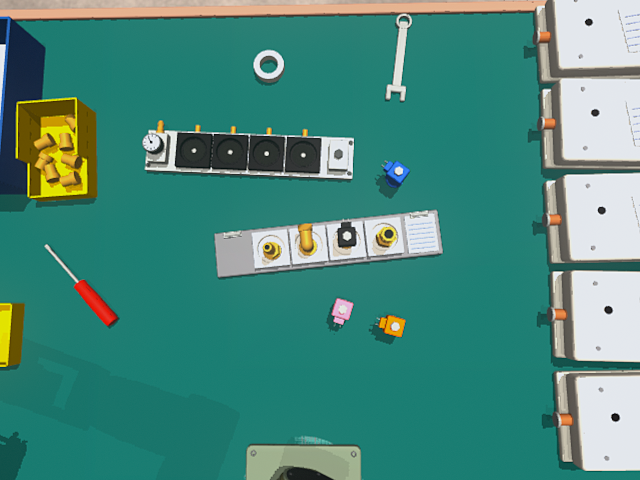

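The top view settles the order: the card is at (423,231), so from the card it goes check, solenoid, elbow, barb. The gauge is at (152,143), on the +y end of the test rack. Next I'll take precise measurements.

Run:
```python
from h import *
p=env.grab_frame("top"); C=cloud(p); 
s=env.grab_frame("scene"); D=cloud(s)
exp={"barb":(455,61,94),"elbow":(461,-10,75),"solenoid":(470,-80,86),"check":(475,-151,90)}
for n,(x,y,zt) in exp.items():
  for nm,c in (("top",C),("scene",D)):
    m=(np.hypot(c[...,0]-x,c[...,1]-y)<40)&(c[...,2]>35)
    P=c[m]; 
    if n=="barb": Q=P[P[:,2]>80]
    if n=="check": Q=P[P[:,2]>75]
    if n=="solenoid": Q=P[(P[:,2]>72)]
    if n=="elbow": Q=P[P[:,2]>60]
    r=cv2.minAreaRect(Q[:,:2].astype(np.float32))
    print(n,nm,len(Q),"zmax",P[:,2].max().round(1),"mean",Q.mean(0).round(1),"mm",((Q.min(0)+Q.max(0))/2).round(1),"rect",np.round(r[0],1),np.round(r[1],1),round(r[2],1))
# test rack dots
g=cv2.cvtColor(p["frame"],cv2.COLOR_RGB2GRAY)
for (u,v) in [(194,151),(230,152),(266,154),(303,155)]:
    w=g[v-6:v+7,u-6:u+7].astype(float); w=np.clip(w-60,0,None); vv,uu=np.mgrid[v-6:v+7,u-6:u+7]
    pt=((uu*w).sum()/w.sum(),(vv*w).sum()/w.sum()); q=C[int(round(pt[1])),int(round(pt[0]))]
    print("dot",np.round(pt,1),onz(p,pt,20).round(1),q.round(1))
g=cv2.cvtColor(s["frame"],cv2.COLOR_RGB2GRAY)
for (u,v) in [(250,340),(276,383),(305,432)]:
    w=g[v-6:v+7,u-6:u+7].astype(float); w=np.clip(w-80,0,None); vv,uu=np.mgrid[v-6:v+7,u-6:u+7]
    pt=((uu*w).sum()/w.sum(),(vv*w).sum()/w.sum()); print("dotS",np.round(pt,1),onz(s,pt,20).round(1))
a=cv2.resize(p["frame"][205:275,235:415],None,fx=4,fy=4,interpolation=cv2.INTER_CUBIC)
b=cv2.resize(s["frame"][170:320,250:420],None,fx=2,fy=2,interpolation=cv2.INTER_CUBIC)
im=np.zeros((590,720,3),np.uint8); im[:280]=a; im[285:585,:340]=b
cv2.imwrite("pics/crop.png",im[:,:,::-1])
```

```text
barb top 94 zmax 97.4 mean [450.2  56.1  92.5] mm [450.2  56.5  89.2] rect [450.2  56.4] [16.2 16.8] 85.6
barb scene 187 zmax 96.8 mean [455.1  61.6  90.8] mm [453.7  60.7  88.4] rect [454.2  60.4] [16.4 16.9] 11.7
elbow top 332 zmax 80.9 mean [472.1  -8.1  73. ] mm [470.9  -7.1  70.5] rect [470.7  -7.6] [45.2 24.9] 4.7
elbow scene 515 zmax 80.2 mean [478.3  -1.8  71.8] mm [474.1  -3.4  70.3] rect [474.   -5.7] [45.3 25.7] 8.4
solenoid top 387 zmax 91.2 mean [473.5 -79.7  80.1] mm [475.8 -80.3  81.7] rect [476.3 -79.6] [42.1 31.9] 3.8
solenoid scene 511 zmax 87.9 mean [477.8 -74.4  79.3] mm [478.1 -76.2  80.1] rect [478.4 -76.2] [40.7 32. ] 5.2
check top 193 zmax 95.0 mean [ 473.  -150.8   89.6] mm [ 473.7 -151.4   85.2] rect [ 473.9 -151.4] [24.4 26.1] 63.4
check scene 270 zmax 92.9 mean [ 477.4 -145.2   87. ] mm [ 476.2 -148.4   84.1] rect [ 475.7 -148.1] [24.8 25.1] 25.7
dot [193.6 150.1] [645.1 211.2  20. ] [644.7 209.7  22.4]
dot [229.8 151.7] [641.5 141.3  20. ] [641.7 141.4  17.5]
dot [266.2 153.2] [638.2  71.3  20. ] [637.9  71.4  22.1]
dot [302.9 154.7] [634.7   1.2  20. ] [633.5   0.8  21.9]
dotS [249.5 339.3] [635.6   2.1  20. ]
dotS [275.4 382.5] [639.2  72.2  20. ]
dotS [304.5 431. ] [642.6 142.1  20. ]
```

View pics/crop.png

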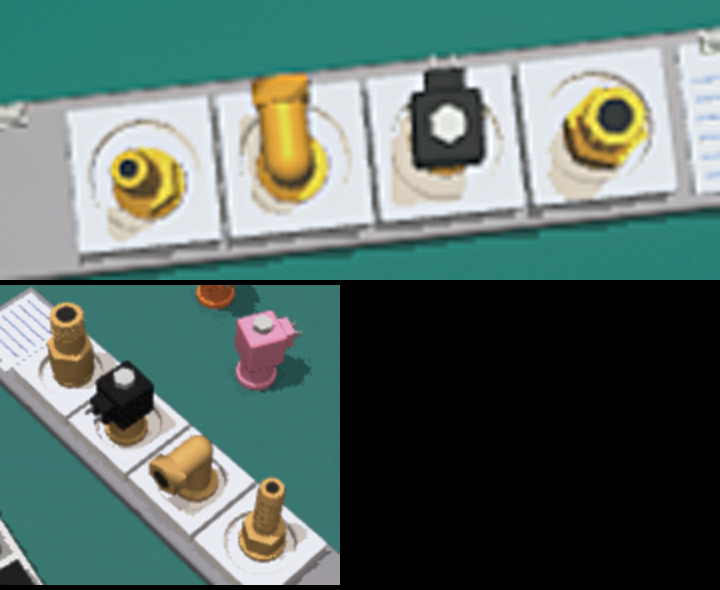

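The crop shows the solenoid stub and the elbow spout both pointing roughly +x, turned about 5°. I'll triangulate the tops, because the depth values carry a small bias.

Run:
```python
from h import *
p=env.grab_frame("top"); s=env.grab_frame("scene")
for n,z,a,b in [("barb",94,(128,168),(272,488)),("sol",86,(447,125),(124,377)),("check",90,(615,115),(67,314))]:
    pa=onz(p,(a[0]/4+235-.4,a[1]/4+205-.4),z); pb=onz(s,(b[0]/2+250-.25,(b[1]-285)/2+170-.25),z)
    print(n,pa.round(1),pb.round(1))
for c in (p,s):
  for l in ["fitting_barb","fitting_solenoid","fitting_check","fitting_elbow"]:
    r=env.landmark_of(c,l)[0]; print(l,onz(c,r["point"],20).round(1))
# elbow: upright-side of points: project silhouettes along spout axis
for c in (p,s):
    c_=cloud(c); m=(np.hypot(c_[...,0]-465,c_[...,1]+7)<45)&(c_[...,2]>58)&(abs(c_[...,1]+7)<30); Q=c_[m]
    k=Q[:,2]>72; mu=Q[k].mean(0)
    u,_,vt=np.linalg.svd(Q[k][:,:2]-mu[:2]); print("ridge",mu.round(1),np.degrees(np.arctan2(vt[0][1],vt[0][0])),"x",Q[:,0].min(),Q[:,0].max())
```

```text
barb [451.7  58.   94. ] [452.9  60.   94. ]
sol [471. -79.  86.] [473.3 -76.7  86. ]
check [ 474.7 -150.9   90. ] [ 474.5 -148.6   90. ]
fitting_barb [460.8  -4.6  20. ]
fitting_solenoid [ 318.1 -161.2   20. ]
fitting_check [ 475.9 -147.7   20. ]
fitting_elbow [460.8 -12.   20. ]
fitting_barb [460.   59.9  20. ]
fitting_solenoid [358.1 -53.9  20. ]
fitting_check [ 483.5 -144.8   20. ]
fitting_elbow [461.5  -1.2  20. ]
ridge [474.8  -7.8  74.8] -174.56091487407866 x 448.21877235510334 493.7784606769597
ridge [478.2  -3.9  74.7] 7.098577513903076 x 451.05227666431404 496.7576078413173
```

Measured positions in mm: check (474.6,-149.8), solenoid (472,-78), elbow (460,-7.7), barb (452.3,59). The nests, starting from the gauge, are (644.5,211.5), (642,141.7), (638.7,71.8) and (635.1,1.7). I'll use one yaw of 185.5° for every grip, with a partial opening.

>>> move_arm([
  [[1.8,-4.3,-0.3],8.1,0.45],
  [[1.8,-4.3,-0.3],8.1,0.45],
  [[1.8,-4.3,-0.3],8.1,0.45],
  [[1.8,-4.3,-0.3],0,0.45],
  [[1.8,-4.3,-0.3],0,0.45],
], squeeze=20)

```text
time_s: 2.2
ee_pos: [276.0, 327.6, 217.8]
ee_rot: [180.0, 0.0, -174.5]
force: [0.6, -0.2, -0.5]
gripper_width: 54.3
gripper_force: 0.0
```

>>> move_arm([
  [[1.8,-4.3,-0.3],0,0.45],
  [[1.8,-4.3,-0.3],0,0.45],
  [[1.8,-4.3,-0.3],0,0.45],
  [[1.8,-4.3,-0.3],0,0.45],
  [[1.8,-4.3,-0.3],0,0.45],
])

```text
time_s: 2.7
ee_pos: [366.1, 112.5, 203.1]
ee_rot: [180.0, 0.1, -174.5]
force: [0.7, 0.5, -0.6]
gripper_width: 49.7
gripper_force: 0.0
```

>>> move_arm([
  [[1.8,-4.3,-0.3],0,0.45],
  [[1.8,-4.3,-0.3],0,0.45],
  [[1.8,-4.3,-0.3],0,0.45],
  [[1.8,-4.3,-0.3],0,0.45],
  [[0,0,0],0,0.45],
])

```text
time_s: 3.2
ee_pos: [439.7, -62.2, 190.7]
ee_rot: [-179.9, 0.1, -174.9]
force: [-0.4, -0.5, -0.4]
gripper_width: 50.1
gripper_force: 0.0
```

>>> move_arm([
  [[0,0,0],0,0.45],
  [[0,0,0],0,0.45],
])

```text
time_s: 3.4
ee_pos: [437.2, -57.0, 190.7]
ee_rot: [180.0, -0.0, -174.5]
force: [-0.1, -0.1, -0.1]
gripper_width: 50.4
gripper_force: 0.0
```

>>> move_arm([
  [[1.85,-4.6,0],0,0.45],
  [[1.85,-4.6,0],0,0.45],
  [[0,0,-3],0,0.45],
  [[0,0,-3],0,0.45],
  [[0,0,-2],0,0.45],
])

```text
time_s: 3.9
ee_pos: [473.7, -148.1, 109.3]
ee_rot: [179.9, -0.1, -174.4]
force: [-0.2, 0.2, 0.3]
gripper_width: 50.0
gripper_force: 0.0
```

>>> move_arm([
  [[0,0,-1.6],0,0.45],
  [[0,0,-1.6],0,0.45],
  [[0,0,0],0,0.45],
  [[0,0,0],0,0.45],
])

```text
time_s: 4.3
ee_pos: [474.8, -148.6, 79.2]
ee_rot: [180.0, 0.0, -174.4]
force: [-0.7, -0.2, -0.7]
gripper_width: 50.0
gripper_force: 0.0
```

Run:
```python
from h import *
p=env.grab_frame("scene"); cv2.imwrite("pics/c1.png",cv2.resize(p["frame"][120:320,220:460],None,fx=2.5,fy=2.5)[:,:,::-1])
```

```text
(no output)
```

View pics/c1.png

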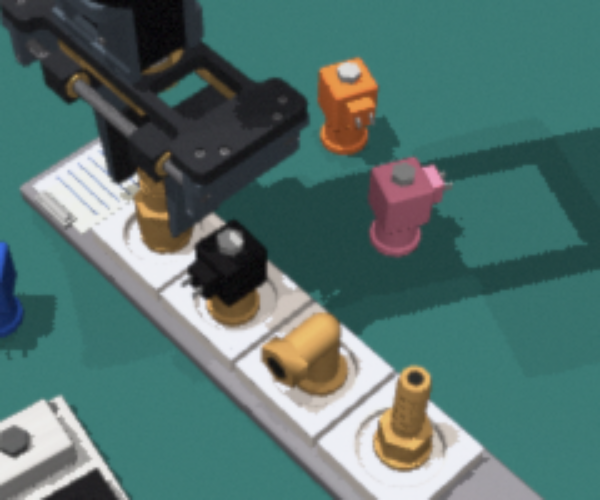

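The fingers straddle the check valve's collar and stay clear of the solenoid. Closing now.

>>> move_arm([
  [[0,0,0],0,0.6],
  [[0,0,0],0,0.7],
  [[0,0,0],0,0.8],
  [[0,0,0],0,0.9],
  [[0,0,0],0,0.9],
], squeeze=20)

```text
time_s: 4.85
ee_pos: [474.9, -150.0, 79.1]
ee_rot: [-180.0, 0.0, -174.6]
force: [-0.0, 0.3, 1.3]
gripper_width: 24.7
gripper_force: 20.0
```

>>> move_arm([
  [[0,0,0],0,0.9],
  [[0,0,0.5],0,0.9],
  [[0,0,1],0,0.9],
  [[0,0,1],0,0.9],
  [[0,0,0],0,0.9],
])

```text
time_s: 5.35
ee_pos: [475.8, -150.2, 105.4]
ee_rot: [-179.9, 0.2, -174.5]
force: [0.3, -0.7, -3.4]
gripper_width: 24.8
gripper_force: 20.0
```

>>> move_arm([
  [[0,0,2.5],0,0.9],
  [[0,0,2.5],0,0.9],
  [[0,0,2.5],0,0.9],
  [[1.0,2.0,0],0,0.9],
  [[1.6,3.4,0],0,0.9],
])

```text
time_s: 5.85
ee_pos: [500.8, -96.6, 179.9]
ee_rot: [-179.9, 0.1, -174.7]
force: [0.4, -0.6, -3.1]
gripper_width: 24.4
gripper_force: 20.0
```

>>> move_arm([
  [[1.6,3.5,0],0,0.9],
  [[1.6,3.5,0],0,0.9],
  [[1.6,3.5,0],0,0.9],
  [[1.6,3.5,0],0,0.9],
  [[1.6,3.5,0],0,0.9],
])

```text
time_s: 6.35
ee_pos: [580.9, 80.7, 178.6]
ee_rot: [-180.0, -0.0, -174.5]
force: [0.3, -0.0, -1.7]
gripper_width: 24.6
gripper_force: 20.0
```

>>> move_arm([
  [[1.6,3.4,0],0,0.9],
  [[1.6,3.4,0],0,0.9],
  [[1.6,3.4,0],0,0.9],
  [[1.6,3.0,0],0,0.9],
  [[0,0,0],0,0.9],
])

```text
time_s: 6.85
ee_pos: [646.0, 215.3, 177.8]
ee_rot: [179.9, 0.1, -174.3]
force: [-1.2, -1.0, -2.1]
gripper_width: 24.7
gripper_force: 20.0
```

>>> move_arm([
  [[0,0,-1],0,0.9],
  [[0,0,-2],0,0.9],
  [[0,0,-2],0,0.9],
  [[0,0,-1],0,0.9],
  [[0,0,0],0,0.9],
])

```text
time_s: 7.35
ee_pos: [643.1, 209.8, 116.6]
ee_rot: [-179.9, -0.3, -174.6]
force: [-0.2, -0.4, -2.1]
gripper_width: 24.8
gripper_force: 20.0
```

>>> move_arm([
  [[0,0,-1.5],0,0.9],
  [[0,0,-1.0],0,0.9],
  [[0,0,0],0,0.9],
  [[0,0,-0.5],0,0.9],
  [[0,0,0],0,0.9],
])

```text
time_s: 7.85
ee_pos: [644.7, 211.2, 88.8]
ee_rot: [180.0, -0.0, -174.5]
force: [-0.4, -0.4, -3.0]
gripper_width: 24.6
gripper_force: 20.0
```

Run:
```python
from h import *
p=env.grab_frame("top"); s=env.grab_frame("scene")
a=cv2.resize(p["frame"][100:220,130:370],None,fx=2.5,fy=2.5); b=cv2.resize(s["frame"][300:480,200:560],None,fx=5/3,fy=5/3)
cv2.imwrite("pics/c2.png",np.vstack([a,b])[:,:,::-1]); st=env.state(); print(st["ee_pos"],st["force"])
```

```text
[644.89077963 211.29731931  89.2090852 ] [ 0.53069993 -0.0817224  -2.05527372]
```

View pics/c2.png

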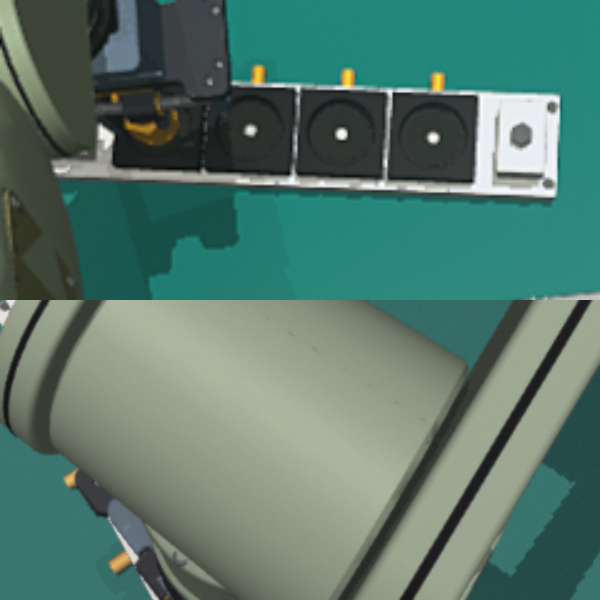

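The foot is over the pocket beside the gauge. About 10 mm is left to lower.

>>> move_arm([
  [[0,0,-0.4],0,0.9],
  [[0,0,-0.3],0,0.9],
  [[0,0,-0.15],0,0.9],
  [[0,0,-0.1],0,0.9],
  [[0,0,0],0,0.9],
])

```text
time_s: 8.45
ee_pos: [644.7, 211.2, 79.3]
ee_rot: [180.0, 0.0, -174.5]
force: [1.0, -0.7, -2.5]
gripper_width: 24.7
gripper_force: 20.0
```

>>> move_arm([
  [[0,0,0],0,0.9],
  [[0,0,0],0,0.9],
])

```text
time_s: 8.65
ee_pos: [644.7, 211.3, 79.3]
ee_rot: [180.0, 0.0, -174.5]
force: [1.2, -0.5, -2.5]
gripper_width: 25.0
gripper_force: 20.0
```

>>> move_arm([
  [[0,0,-0.05],0,0.9],
  [[0,0,0],0,0.9],
  [[0,0,0],0,0.9],
])

```text
time_s: 8.95
ee_pos: [644.8, 211.3, 79.2]
ee_rot: [180.0, 0.0, -174.5]
force: [0.0, -0.7, 0.9]
gripper_width: 24.3
gripper_force: 20.0
```

>>> move_arm([
  [[0,0,-0.05],0,0.9],
  [[0,0,0],0,0.9],
  [[0,0,0],0,0.9],
])

```text
time_s: 9.25
ee_pos: [644.8, 211.2, 79.2]
ee_rot: [180.0, 0.0, -174.5]
force: [-1.5, -0.7, 4.5]
gripper_width: 24.6
gripper_force: 20.0
```

Contact is confirmed at +4.5 N. Releasing, then on to the solenoid.

>>> move_arm([
  [[0,0,0],0,0.7],
  [[0,0,0],0,0.6],
  [[0,0,0],0,0.5],
  [[0,0,0],0,0.44],
  [[0,0,0],0,0.42],
])

```text
time_s: 9.75
ee_pos: [644.7, 211.3, 78.0]
ee_rot: [180.0, -0.0, -174.5]
force: [-0.2, -0.5, -0.3]
gripper_width: 52.6
gripper_force: 0.0
```

>>> move_arm([
  [[0,0,1],0,0.42],
  [[0,0,3],0,0.42],
  [[0,0,3],0,0.42],
  [[0,0,3],0,0.42],
  [[-2.1,-3.5,0],0,0.42],
])

```text
time_s: 10.25
ee_pos: [628.3, 179.7, 184.0]
ee_rot: [179.8, 0.8, -174.4]
force: [0.4, -1.3, 0.7]
gripper_width: 52.9
gripper_force: 0.0
```

>>> move_arm([
  [[-2.2,-3.7,0],0,0.42],
  [[-2.2,-3.7,0],0,0.42],
  [[-2.2,-3.7,0],0,0.42],
  [[-2.2,-3.7,0],0,0.42],
  [[-2.2,-3.7,0],0,0.42],
])

```text
time_s: 10.75
ee_pos: [512.9, -10.1, 179.2]
ee_rot: [-180.0, 0.1, -174.5]
force: [0.3, -0.4, 0.6]
gripper_width: 52.6
gripper_force: 0.0
```

>>> move_arm([
  [[-2.2,-3.7,0],0,0.42],
  [[-2.0,-3.2,0],0,0.42],
  [[0,0,0],0,0.42],
  [[0,0,0],0,0.42],
  [[0,0,0],0,0.42],
])

```text
time_s: 11.25
ee_pos: [472.5, -77.3, 178.8]
ee_rot: [180.0, 0.1, -174.5]
force: [0.5, -0.4, -0.1]
gripper_width: 53.0
gripper_force: 0.0
```

Run:
```python
from h import *
s=env.grab_frame("scene")
save(s,"c3.png")
```

```text
(no output)
```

View pics/c3.png

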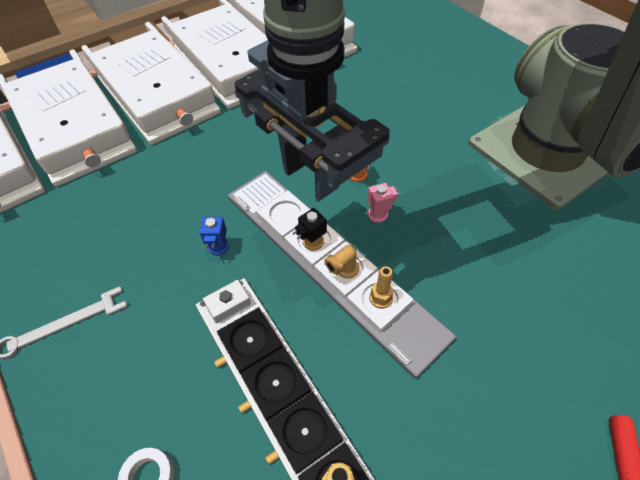

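The check valve stands in the gauge-end nest at (340,475). Descending onto the solenoid.

>>> move_arm([
  [[0,0,-3],0,0.42],
  [[0,0,-3],0,0.42],
  [[0,0,-2.5],0,0.42],
  [[0,0,-1.7],0,0.42],
  [[0,0,-1],0,0.42],
])

```text
time_s: 11.8
ee_pos: [471.5, -76.7, 64.7]
ee_rot: [180.0, -0.1, -174.4]
force: [0.6, 0.2, 0.2]
gripper_width: 52.9
gripper_force: 0.0
```

>>> move_arm([
  [[0,0,0],0,0.42],
  [[0,0,0],0,0.5],
  [[0,0,0],0,0.6],
  [[0,0,0],0,0.75],
  [[0,0,0],0,0.8],
])

```text
time_s: 12.3
ee_pos: [472.5, -78.0, 67.2]
ee_rot: [-180.0, 0.1, -174.5]
force: [0.8, -0.5, 2.6]
gripper_width: 31.9
gripper_force: 20.0
```

>>> move_arm([
  [[0,0,0],0,0.8],
  [[0,0,0.5],0,0.8],
  [[0,0,1],0,0.8],
  [[0,0,1],0,0.8],
  [[0,0,0],0,0.8],
])

```text
time_s: 12.8
ee_pos: [472.7, -78.0, 92.8]
ee_rot: [-180.0, 0.2, -174.5]
force: [0.2, -0.3, -2.9]
gripper_width: 31.8
gripper_force: 20.0
```

>>> move_arm([
  [[0,0,2.5],0,0.8],
  [[0,0,2.5],0,0.8],
  [[0,0,2.5],0,0.8],
  [[1.2,1.5,0],0,0.8],
  [[2.5,3.2,0],0,0.8],
])

```text
time_s: 13.3
ee_pos: [508.0, -31.8, 167.3]
ee_rot: [-179.9, 0.0, -174.7]
force: [1.6, -0.5, -2.8]
gripper_width: 32.3
gripper_force: 20.0
```

>>> move_arm([
  [[2.6,3.4,0],0,0.8],
  [[2.6,3.4,0],0,0.8],
  [[2.6,3.4,0],0,0.8],
  [[2.6,3.4,0],0,0.8],
  [[2.2,2.8,0],0,0.8],
])

```text
time_s: 13.8
ee_pos: [635.5, 135.2, 165.8]
ee_rot: [180.0, -0.0, -174.5]
force: [-0.1, -0.3, -2.0]
gripper_width: 32.0
gripper_force: 20.0
```

>>> move_arm([
  [[0.7,0.9,0],0,0.8],
  [[0,0,0],0,0.8],
  [[0,0,-2],0,0.8],
  [[0,0,-3],0,0.8],
  [[0,0,-2],0,0.8],
])

```text
time_s: 14.3
ee_pos: [639.6, 140.3, 94.7]
ee_rot: [-179.9, -0.2, -174.6]
force: [-0.2, -0.3, -2.2]
gripper_width: 31.8
gripper_force: 20.0
```

>>> move_arm([
  [[0,0,-1],0,0.8],
  [[0,0,-0.5],0,0.8],
  [[0,0,0],0,0.8],
  [[0,0,0],0,0.8],
  [[0,0,0],0,0.8],
])

```text
time_s: 14.8
ee_pos: [642.3, 142.3, 82.5]
ee_rot: [180.0, 0.1, -174.5]
force: [-0.3, 0.0, -1.9]
gripper_width: 31.6
gripper_force: 20.0
```

>>> move_arm([
  [[0,0,-0.7],0,0.8],
  [[0,0,-0.4],0,0.8],
  [[0,0,-0.2],0,0.8],
  [[0,0,-0.1],0,0.8],
  [[0,0,0],0,0.8],
])

```text
time_s: 15.3
ee_pos: [641.7, 142.2, 67.2]
ee_rot: [180.0, 0.0, -174.5]
force: [-0.3, -0.6, -2.5]
gripper_width: 32.0
gripper_force: 20.0
```

>>> move_arm([
  [[0,0,0],0,0.8],
  [[0,0,-0.05],0,0.8],
  [[0,0,0],0,0.8],
])

```text
time_s: 15.6
ee_pos: [641.9, 142.3, 67.2]
ee_rot: [180.0, 0.0, -174.5]
force: [-0.5, -0.5, 0.3]
gripper_width: 32.0
gripper_force: 20.0
```

>>> move_arm([
  [[0,0,-0.05],0,0.8],
  [[0,0,0],0,0.8],
  [[0,0,0],0,0.8],
])

```text
time_s: 15.9
ee_pos: [641.9, 142.3, 67.2]
ee_rot: [180.0, 0.0, -174.5]
force: [-1.9, -0.9, 6.5]
gripper_width: 32.0
gripper_force: 20.0
```

>>> move_arm([
  [[0,0,0],0,0.63],
  [[0,0,0],0,0.55],
  [[0,0,0],0,0.47],
  [[0,0,0],0,0.45],
  [[0,0,0],0,0.45],
])

```text
time_s: 16.4
ee_pos: [641.7, 142.2, 66.1]
ee_rot: [180.0, -0.0, -174.5]
force: [0.8, -0.3, -0.4]
gripper_width: 49.8
gripper_force: 0.0
```

>>> move_arm([
  [[0,0,1],0,0.45],
  [[0,0,3],0,0.45],
  [[0,0,3],0,0.45],
  [[0,0,3],0,0.45],
  [[-2.6,-2.2,0],0,0.45],
])

```text
time_s: 16.9
ee_pos: [620.8, 122.4, 171.9]
ee_rot: [179.9, 0.8, -174.4]
force: [0.4, -1.1, 0.3]
gripper_width: 49.9
gripper_force: 0.0
```

>>> move_arm([
  [[-3.2,-2.6,0],0,0.45],
  [[-3.2,-2.6,0],0,0.45],
  [[-3.2,-2.6,0],0,0.45],
  [[-3.2,-2.6,0],0,0.45],
  [[-2.8,-2.4,0],0,0.45],
])

```text
time_s: 17.4
ee_pos: [458.1, -8.7, 167.0]
ee_rot: [-180.0, 0.0, -174.5]
force: [-0.2, -0.3, -0.5]
gripper_width: 50.2
gripper_force: 0.0
```

>>> move_arm([
  [[0,0,0],0,0.45],
  [[0,0,0],0,0.45],
])

```text
time_s: 17.6
ee_pos: [460.0, -8.1, 167.3]
ee_rot: [180.0, 0.1, -174.6]
force: [0.7, 0.3, 0.3]
gripper_width: 50.0
gripper_force: 0.0
```

Run:
```python
from h import *
s=env.grab_frame("scene")
save(s,"c4.png")
```

```text
(no output)
```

View pics/c4.png

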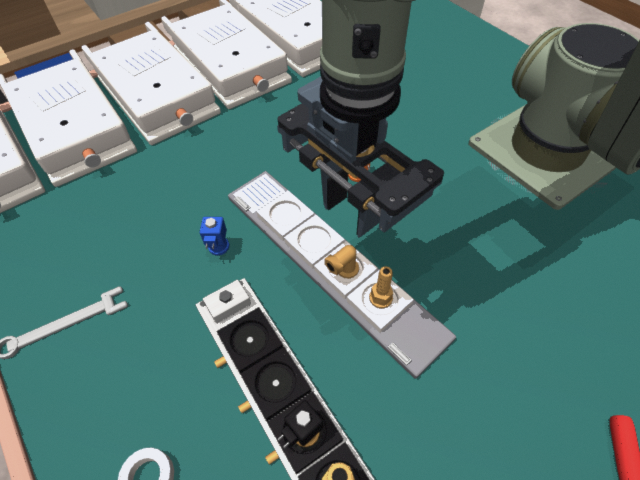

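The solenoid stands in the second nest at (303,430). Now the elbow.

>>> move_arm([
  [[0,0,-3],0,0.45],
  [[0,0,-3],0,0.45],
  [[0,0,-2],0,0.45],
  [[0,0,-1.3],0,0.45],
  [[0,0,-0.7],0,0.45],
])

```text
time_s: 18.15
ee_pos: [460.4, -7.0, 65.1]
ee_rot: [180.0, -0.1, -174.5]
force: [-0.1, 0.9, -0.8]
gripper_width: 50.0
gripper_force: 0.0
```

>>> move_arm([
  [[0,0,0],0,0.45],
  [[0,0,0],0,0.6],
  [[0,0,0],0,0.7],
  [[0,0,0],0,0.8],
  [[0,0,0],0,0.9],
])

```text
time_s: 18.65
ee_pos: [460.0, -7.8, 66.8]
ee_rot: [-180.0, 0.1, -174.5]
force: [-0.5, 0.8, 0.9]
gripper_width: 21.6
gripper_force: 20.1
```

>>> move_arm([
  [[0,0,0],0,0.9],
  [[0,0,0.5],0,0.9],
  [[0,0,1],0,0.9],
  [[0,0,1],0,0.9],
  [[0,0,0],0,0.9],
])

```text
time_s: 19.15
ee_pos: [460.9, -7.8, 93.0]
ee_rot: [-180.0, 0.2, -174.5]
force: [-0.1, -0.7, -2.1]
gripper_width: 21.6
gripper_force: 20.0
```

>>> move_arm([
  [[0,0,2.5],0,0.9],
  [[0,0,2.5],0,0.9],
  [[0,0,2.5],0,0.9],
  [[1.8,0.8,0],0,0.9],
  [[3.2,1.4,0],0,0.9],
])

```text
time_s: 19.65
ee_pos: [508.9, 13.9, 167.5]
ee_rot: [-180.0, 0.0, -174.6]
force: [-0.2, -0.2, -1.0]
gripper_width: 21.2
gripper_force: 20.0
```

>>> move_arm([
  [[3.4,1.5,0],0,0.9],
  [[3.4,1.5,0],0,0.9],
  [[3.0,1.4,0],0,0.9],
  [[2.1,1.0,0],0,0.9],
  [[0.9,0.4,0],0,0.9],
])

```text
time_s: 20.15
ee_pos: [639.2, 73.2, 165.6]
ee_rot: [180.0, 0.0, -174.5]
force: [-0.8, -0.2, -1.2]
gripper_width: 21.7
gripper_force: 20.0
```

>>> move_arm([
  [[0,0,0],0,0.9],
  [[0,0,-2],0,0.9],
  [[0,0,-3],0,0.9],
  [[0,0,-2],0,0.9],
  [[0,0,-1.5],0,0.9],
])

```text
time_s: 20.65
ee_pos: [635.2, 71.3, 79.9]
ee_rot: [-180.0, -0.2, -174.6]
force: [0.1, 0.6, -1.2]
gripper_width: 21.7
gripper_force: 20.0
```

>>> move_arm([
  [[0,0,0],0,0.9],
  [[0,0,0],0,0.9],
  [[0,0,0],0,0.9],
])

```text
time_s: 20.95
ee_pos: [638.0, 72.0, 82.7]
ee_rot: [-180.0, 0.1, -174.5]
force: [-0.6, 0.2, -1.4]
gripper_width: 21.6
gripper_force: 20.0
```

>>> move_arm([
  [[0,0,-0.7],0,0.9],
  [[0,0,-0.4],0,0.9],
  [[0,0,-0.2],0,0.9],
  [[0,0,-0.1],0,0.9],
  [[0,0,0],0,0.9],
])

```text
time_s: 21.45
ee_pos: [637.6, 72.2, 67.1]
ee_rot: [180.0, -0.0, -174.5]
force: [0.4, 0.0, -0.8]
gripper_width: 21.4
gripper_force: 20.0
```

>>> move_arm([
  [[0,0,0],0,0.9],
  [[0,0,-0.05],0,0.9],
  [[0,0,0],0,0.9],
])

```text
time_s: 21.75
ee_pos: [637.8, 72.2, 66.8]
ee_rot: [180.0, 0.0, -174.5]
force: [-0.4, -0.5, -1.7]
gripper_width: 21.6
gripper_force: 20.0
```

>>> move_arm([
  [[0,0,-0.05],0,0.9],
  [[0,0,0],0,0.9],
  [[0,0,0],0,0.9],
])

```text
time_s: 22.05
ee_pos: [637.8, 72.2, 66.8]
ee_rot: [180.0, 0.0, -174.5]
force: [-1.7, 0.5, 3.3]
gripper_width: 21.5
gripper_force: 20.0
```

>>> move_arm([
  [[0,0,0],0,0.73],
  [[0,0,0],0,0.63],
  [[0,0,0],0,0.53],
  [[0,0,0],0,0.47],
  [[0,0,0],0,0.47],
])

```text
time_s: 22.55
ee_pos: [637.7, 72.2, 66.1]
ee_rot: [180.0, -0.0, -174.5]
force: [0.5, -0.3, -0.5]
gripper_width: 48.1
gripper_force: 0.0
```

>>> move_arm([
  [[0,0,1],0,0.47],
  [[0,0,3],0,0.47],
  [[0,0,3],0,0.47],
  [[0,0,3],0,0.47],
  [[-3.0,-0.2,0],0,0.47],
])

```text
time_s: 23.05
ee_pos: [613.2, 70.6, 171.8]
ee_rot: [180.0, 0.8, -174.5]
force: [0.4, 0.6, 0.0]
gripper_width: 48.5
gripper_force: 0.0
```

>>> move_arm([
  [[-3.6,-0.25,0],0,0.47],
  [[-3.6,-0.25,0],0,0.47],
  [[-3.6,-0.25,0],0,0.47],
  [[-3.0,-0.25,0],0,0.47],
  [[-1.7,-0.1,0],0,0.47],
])

```text
time_s: 23.55
ee_pos: [450.1, 59.0, 167.0]
ee_rot: [180.0, -0.0, -174.5]
force: [-0.1, 0.7, -0.3]
gripper_width: 48.1
gripper_force: 0.0
```

>>> move_arm([
  [[0,0,0],0,0.47],
  [[0,0,0],0,0.47],
])

```text
time_s: 23.75
ee_pos: [453.8, 59.3, 167.2]
ee_rot: [180.0, 0.2, -174.5]
force: [0.4, -0.4, -0.8]
gripper_width: 48.6
gripper_force: 0.0
```

Run:
```python
from h import *
s=env.grab_frame("scene")
save(s,"c5.png")
```

```text
(no output)
```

View pics/c5.png

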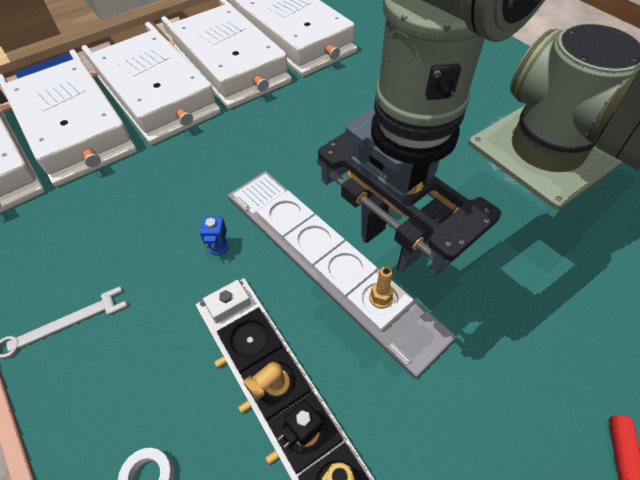

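The elbow stands in the third nest at (267,380). The barb is last.

>>> move_arm([
  [[0,0,-3],0,0.47],
  [[0,0,-2.5],0,0.47],
  [[0,0,-2],0,0.47],
  [[0,0,-1],0,0.47],
  [[0,0,-0.5],0,0.47],
])

```text
time_s: 24.3
ee_pos: [453.4, 59.2, 75.4]
ee_rot: [180.0, -0.1, -174.5]
force: [0.2, -0.7, 0.1]
gripper_width: 48.3
gripper_force: 0.0
```

>>> move_arm([
  [[0,0,0],0,0.47],
  [[0,0,0],0,0.6],
  [[0,0,0],0,0.7],
  [[0,0,0],0,0.8],
  [[0,0,0],0,0.9],
])

```text
time_s: 24.8
ee_pos: [452.9, 59.2, 76.7]
ee_rot: [180.0, 0.1, -174.5]
force: [0.7, -0.5, 0.5]
gripper_width: 19.0
gripper_force: 0.3
```

>>> move_arm([
  [[0,0,0],0,0.9],
  [[0,0,0.5],0,0.9],
  [[0,0,1],0,0.9],
  [[0,0,1],0,0.9],
  [[0,0,0],0,0.9],
])

```text
time_s: 25.3
ee_pos: [453.9, 59.4, 103.0]
ee_rot: [180.0, 0.2, -174.5]
force: [-0.0, 0.1, -2.5]
gripper_width: 18.1
gripper_force: 20.0
```

>>> move_arm([
  [[0,0,2.5],0,0.9],
  [[0,0,2.5],0,0.9],
  [[0,0,2.5],0,0.9],
  [[1.8,-0.6,0],0,0.9],
  [[3.2,-1.0,0],0,0.9],
])

```text
time_s: 25.8
ee_pos: [502.0, 43.5, 177.6]
ee_rot: [180.0, 0.1, -174.5]
force: [0.3, -0.5, -1.3]
gripper_width: 18.2
gripper_force: 20.0
```

>>> move_arm([
  [[3.4,-1.1,0],0,0.9],
  [[3.4,-1.1,0],0,0.9],
  [[3.2,-1.0,0],0,0.9],
  [[2.2,-0.7,0],0,0.9],
  [[1.0,-0.3,0],0,0.9],
])

```text
time_s: 26.3
ee_pos: [636.3, 0.5, 175.7]
ee_rot: [-180.0, 0.0, -174.6]
force: [-0.2, -0.1, -1.4]
gripper_width: 18.1
gripper_force: 20.0
```

>>> move_arm([
  [[0,0,0],0,0.9],
  [[0,0,-2],0,0.9],
  [[0,0,-3],0,0.9],
  [[0,0,-2],0,0.9],
  [[0,0,-1.5],0,0.9],
])

```text
time_s: 26.8
ee_pos: [632.2, 1.9, 90.0]
ee_rot: [180.0, -0.2, -174.5]
force: [-0.1, 0.4, -1.1]
gripper_width: 18.1
gripper_force: 20.0
```

>>> move_arm([
  [[0,0,0],0,0.9],
  [[0,0,0],0,0.9],
  [[0,0,0],0,0.9],
])

```text
time_s: 27.1
ee_pos: [635.0, 1.4, 92.7]
ee_rot: [-180.0, 0.1, -174.5]
force: [-0.0, -0.0, -0.2]
gripper_width: 18.0
gripper_force: 20.0
```

>>> move_arm([
  [[0,0,-0.7],0,0.9],
  [[0,0,-0.4],0,0.9],
  [[0,0,-0.2],0,0.9],
  [[0,0,-0.1],0,0.9],
  [[0,0,0],0,0.9],
])

```text
time_s: 27.6
ee_pos: [634.6, 1.2, 77.0]
ee_rot: [180.0, -0.0, -174.5]
force: [0.4, 0.9, -1.5]
gripper_width: 18.0
gripper_force: 20.0
```

>>> move_arm([
  [[0,0,0],0,0.9],
  [[0,0,-0.05],0,0.9],
  [[0,0,0],0,0.9],
])

```text
time_s: 27.9
ee_pos: [634.7, 1.2, 76.8]
ee_rot: [180.0, 0.0, -174.5]
force: [-0.3, -0.6, -1.4]
gripper_width: 17.9
gripper_force: 20.0
```

>>> move_arm([
  [[0,0,-0.05],0,0.9],
  [[0,0,0],0,0.9],
  [[0,0,0],0,0.9],
])

```text
time_s: 28.2
ee_pos: [634.8, 1.2, 76.7]
ee_rot: [-180.0, 0.0, -174.5]
force: [-2.0, -0.0, 2.8]
gripper_width: 18.0
gripper_force: 20.0
```

Contact again. Releasing, rising and retreating toward the robot.

>>> move_arm([
  [[0,0,0],0,0.75],
  [[0,0,0],0,0.65],
  [[0,0,0],0,0.55],
  [[0,0,0],0,0.47],
  [[0,0,0],0,0.47],
])

```text
time_s: 28.7
ee_pos: [634.7, 1.2, 76.2]
ee_rot: [180.0, -0.0, -174.5]
force: [0.0, 0.3, -0.1]
gripper_width: 48.1
gripper_force: 0.0
```

>>> move_arm([
  [[0,0,1],0,0.47],
  [[0,0,3],0,0.47],
  [[0,0,3],0,0.47],
  [[0,0,3],0,0.47],
  [[-3,-3,0],0,0.47],
])

```text
time_s: 29.2
ee_pos: [610.2, -27.0, 181.8]
ee_rot: [-180.0, 0.8, -174.3]
force: [0.0, -0.6, -0.2]
gripper_width: 48.3
gripper_force: 0.0
```

>>> move_arm([
  [[-3,-3,0],0,0.47],
  [[-3,-3,0],0,0.47],
  [[-3,-3,0],0,0.47],
  [[-2,-2,0],0,0.47],
  [[0,0,0],0,0.47],
])

```text
time_s: 29.7
ee_pos: [492.3, -140.7, 177.3]
ee_rot: [-180.0, -0.0, -174.7]
force: [0.9, -0.3, -0.1]
gripper_width: 48.0
gripper_force: 0.0
```

Run:
```python
from h import *
p=env.grab_frame("top"); s=env.grab_frame("scene")
a=cv2.resize(p["frame"][90:230,130:410],None,fx=2,fy=2); b=cv2.resize(s["frame"][260:480,160:440],None,fx=2,fy=2)[:310]
b=s["frame"][260:480,160:440]; b=cv2.resize(b,(395,310)); b=cv2.copyMakeBorder(b,0,0,0,165,0)
cv2.imwrite("pics/c6.png",np.vstack([a,b])[:,:,::-1])
```

```text
(no output)
```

View pics/c6.png

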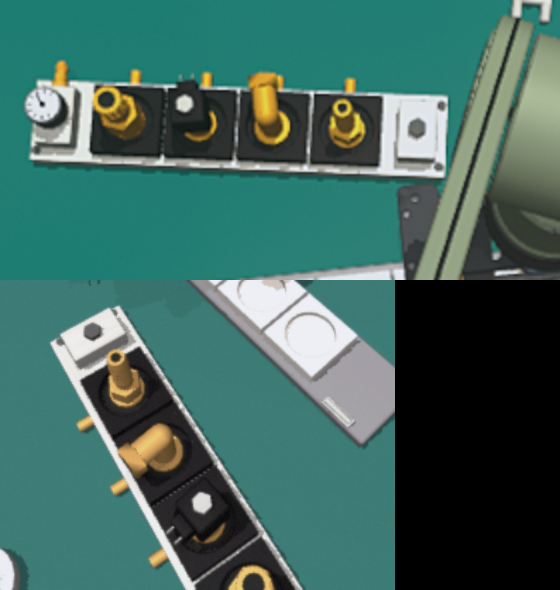

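All four stand upright in their nests. From the gauge at (42,105), the order is check, solenoid, elbow, barb, as on the card, and the arm is clear.

```bash
python3 -c "
from workcell import env
print(env.job_done())"
```

```text
the job is handed in; nothing more can be done
None
```

I moved all four fittings to the leak-test rack and handed the job in at about 30 s. From the gauge end they stand upright as check, solenoid, elbow, barb, and none was dropped or tipped.

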